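Change the gas over to the hose tap and hold its key in

TASK

We are changing the gas over to the tap that has the hose nipple: press the dust cap that was left open on the unused tap fully shut, and flip the hose tap's dust cap right back. Take the loose black key knob, turn it so that its D socket matches the hose tap's D spindle, push it fully home, and press it all the way down against the spring to purge the line; finish while still holding it pressed. Leave the third tap's cap shut and everything else on the bench where it is.

Things in the scene. Friction and masses are not known exactly. Their poses are not given: they have to be found in the camera images.
- manifold: aluminium block 50 x 236 mm (x, y), its top 30 mm above the bench, on two feet bolted to the bench (298 mm over the feet), carrying the three taps; origin: centre of its underside; x axis points to its back (away from the robot, within 0.3 rad), y along the row
- hose_tap: one of three alike brass taps, 80 mm apart along the manifold in an order that varies; origin: centre of its underside, 30 mm above the bench; x to its back, z up; collar 41 mm across, top 38 mm above the origin. The tap TO USE: a barbed hose nipple, 13 mm thick, sticks out to 56 mm in front of the tap's axis, 16 mm above the origin. Its dust cap starts shut
- idle_tap: one of three alike brass taps, 80 mm apart along the manifold in an order that varies; origin: centre of its underside, 30 mm above the bench; x to its back, z up; collar 41 mm across, top 38 mm above the origin. Not in use: a short hexagonal plug closes its front outlet. Its dust cap was left standing open, so its bare spindle shows
- spare_tap: one of three alike brass taps, 80 mm apart along the manifold in an order that varies; origin: centre of its underside, 30 mm above the bench; x to its back, z up; collar 41 mm across, top 38 mm above the origin. Not in use: a short hexagonal plug closes its front outlet. Its dust cap starts shut and stays so
- hose_hinge (a point): middle of the hinge pin of the hose tap's dust cap, 23 mm behind the tap's axis and 40 mm above the tap's origin (70 mm above the bench); the pin runs along the tap's y; axes as the tap's. The cap is a dark steel cup, 36 mm across, 29 mm tall; shut, its top is 97.5 mm above the bench
- hose_tab (a point): point in the thumb tab of the hose tap's dust cap, 52 mm from the hinge pin. The tab is 12 mm wide (along the pin), 5 mm thick, and free of the cup from 41 to 61 mm from the pin (in front when shut): it can be pinched by its sides and led round the hinge, rotating between the finger pads
- idle_hinge (a point): middle of the hinge pin of the idle tap's dust cap, 23 mm behind the tap's axis and 40 mm above the tap's origin (70 mm above the bench); the pin runs along the tap's y; axes as the tap's. The cap is a dark steel cup, 36 mm across, 29 mm tall; shut, its top is 97.5 mm above the bench
- idle_tab (a point): point in the thumb tab of the idle tap's dust cap, 52 mm from the hinge pin. The tab is 12 mm wide (along the pin), 5 mm thick, and free of the cup from 41 to 61 mm from the pin (in front when shut): it can be pinched by its sides and led round the hinge, rotating between the finger pads
- hose_cap (a joint): hose tap's dust cap angle (rad): 0 shut, grows as the tab swings up and back, 1.57 tab straight up, 2.4 the back stop; a stiff hinge (0.02 N m) that stays where it is left; starts at 0
- idle_cap (a joint): idle tap's dust cap angle (rad): 0 shut, grows as the tab swings up and back, 1.57 tab straight up, 2.4 the back stop; a stiff hinge (0.02 N m) that stays where it is left; starts between 1.75 and 2.2
- spare_cap (a joint): spare tap's dust cap angle (rad): 0 shut, grows as the tab swings up and back, 1.57 tab straight up, 2.4 the back stop; a stiff hinge (0.02 N m) that stays where it is left; starts at 0
- hose_tip (a point): centre of the top end of the hose tap's spindle, on the tap's axis, 92 mm above the bench while not pressed; the spindle is a steel D shaft, 16 mm in diameter, standing 24 mm above the collar, one flat 4 mm from its axis, its end bevelled 1.5 mm; x axis of this frame: from the axis squarely out through the flat; z up
- hose_stem (a joint): turn of the hose tap's spindle about its upright axis (rad): 0 when the flat faces the tap's back (+x), positive anticlockwise from above; starts between -0.9 and 0.9; stiff (0.3 N m), need not be turned
- hose_spindle (a joint): how far the hose tap's spindle is pressed down (m): 0 up, 0.006 fully pressed at its stop; spring force 5 N at the start of travel, 8.4 N at the stop
- key: the loose key knob: black fluted round knob, 36 mm in diameter, 34 mm tall, about 60 g, standing on the bench, socket down; can be gripped across any diameter. Origin: centre of its underside, z up. A raised pointer on its top runs from the middle towards +x, the side of the socket's flat
- key_socket (a point): centre of the floor of the key's D socket, 15 mm above the key's underside; axes as the key's. The socket opens downwards, 17.8 mm in diameter, its flat 4.9 mm from the axis on the +x side (0.9 mm play round the spindle). Fully home this point meets hose_tip; pressed, both are 6 mm lower than before
- the_hand_lamp: grey tubular hand lamp with hanging cords, part of the room, left of the work (y over 0.16 m, x up to 0.65 m); it slants up to 0.40 m above the bench and is solid: pass over or round it, and leave it alone; origin: at the cords, behind
- spanner_a: combination spanner lying flat, 24x167x8 mm, right of the key knob; a bystander, leave it where it is; origin: centre of its underside
- bench_ball_knob: bright door knob standing on its foot, 29x29x34 mm; smooth and round, not the key knob; a bystander, leave it where it is; origin: centre of its underside
- bench_compression_tee: plated tube union lying flat, 15x34x14 mm, behind the manifold; a bystander, leave it where it is; origin: centre of its underside
- spark_plug: old spark plug lying, 23x62x20 mm, behind the manifold; a bystander, leave it where it is; origin: centre of its underside
Things that resemble listed ones, but are neither listed nor needed, are in the scene too. What is meant by the key is not brown or yellow, and is the smaller of those in its own colour.

How it is judged:
By the outcome, as a careful person would: the job done as asked, in the order asked, and still so for the second after the job is handed in, while the arm keeps its last pose, push and grip.
It also fails if it takes over 67 s, if anything falls off the work surface, if the arm or the gripper's body presses on something with over 40 N, if the wrist force passes 120 N, or if a joint passes its speed limit or range.

ROBOT

A 6-joint arm with a two-finger parallel gripper is mounted at the origin on a cart in front of the work surface, level with it; the furniture and walls round the work are solid. World frame = base frame: x ahead of the robot, y to its left, z up, the work surface at z = 0. Lengths are in m, angles in rad, forces in N, time in s.
With the tool pointing down it reaches from about 0.425 to 0.95 m from the base axis. Payload 3.5 kg.
Tool frame: the origin (TCP) lies at the very end of the fingers, on their centre line; the grasp point (between the pads) lies 19 mm behind it (ctrl.grip_point_offset is the distance from the TCP to the grasp point, in m); z points along the fingers, y is the line along which they close (so a half turn about z gives the same grasp; the last joint's range is limited). The gripper opens to 85 mm and grips with 20 to 120 N. Pads are 22 mm wide; open, the fingers measure 114 mm over their backs; the gripper's body (76 mm by 85 mm) begins 54 mm behind the grasp point. The pads swing forward as they close: fully open they stand 13 mm farther back than shut.
Start: joints at [-1.493, 0.286, 1.577, -0, 1.279, -0.15], TCP at [0.152, -0.658, 0.231] pointing down, gripper open.
Joint ranges: [-2.77, 2.77], [-0.9, 2.22], [0.21, 2.48], [-1.53, 4.67], [0.24, 2.81], [-2.84, 2.84]. Speed limits (rad/s): [2.79, 2.79, 3.14, 3.14, 3.14, 3.14].

INTERFACE

Orientations are given as a unit quaternion [x, y, z, w].
In Python, from plant import telemetry, vision, ctrl gives the robot as it stands.
- The arm moves only by the tool arm_command, never from a script. Its argument "series" is one flat list of numbers, 7 for each row, row after row: the shift along the tool's x, y, z in cm, then the turn, a rotation vector about the tool's x, y, z in degrees, then the closure, from 0 (fully open) to 1 (shut). A call has 1 to 10 rows; each row is the pose to reach, as a shift and turn from the pose commanded when the call began, along the tool's axes at that moment; what a row does not reach only later rows make up. A row lasts 1/12 s, in which the tool goes at most 41.7 mm and 7.16 degrees, less where a joint would pass 70% of its speed; a pose out of reach is approached as far as the arm can. A call with a gripper value outside its range is refused whole. The fingers move at their own pace and stop on an object; "force" is the grip in N (left out, the last holds). Time passes only in rows, so rows that repeat a pose let the fingers close. It gives the time, the measured TCP pose, the force, the opening and the grip force at its end, in the units of the state.
- telemetry.get_state(): the state, without advancing time (a new reading comes with each control period).
- vision.read_camera(name): name is "scene" or "top" or "wrist"; returns a dict with "color" (400x640x3 uint8, blue, green, red), "K" (3x3 intrinsics, pixels), "rvec" (rotation vector, rad) and "tvec" (3), from world to camera coordinates, as OpenCV has them; the wrist camera has in their place "T_tool_cam" (4x4, takes a point from camera to tool coordinates, whose origin is the TCP and whose axes are the flange's). Camera axes: x right, y down, z forward; pixel columns grow to the right and rows downward; lengths in m; the calibration is good to about 2 mm. A picture is of the moment at which its call begins: read the wrist's pose just before it. There is no depth.
- ctrl.sign_off(): hands the job in; it is judged then, once.
The state is a dict: "time": time; "qpos": joint angles; "dq": joint speeds; "joint_efforts": joint torques, N m; "eef_pos": TCP position; "tcp_rot": TCP orientation; "contact_force": force on the tool from outside, world axes, zero at the start; "wrist_torque": the same for the moment, N m; "opening": opening from 0.0 (shut) to 1.0 (fully open); "finger_force": force on a finger pad.
Only numpy, scipy, OpenCV 4.12 (cv2) and the standard library are available. Lean on these libraries where they do the work, as an engineer would, in place of code of your own. Each camera call takes 0.05 s, during which the arm holds its last target. There are 200 camera calls.

## Working session

There is one attempt and no reset: what is moved stays moved. The work goes in short steps, Python scripts to look and compute and a tool call to move; the robot and the scene stay as the last step left them, time stands still between calls to the robot, and variables do not carry over. Pictures are saved under pics/ and viewed, at most 10 in all, crops included, and the job is handed in when it is done.

Besides the shell and the picture viewer there is one more tool, called after "Request:" in YAML: its name, and indented under it one key for each argument. arm_command: Moves the arm, as the interface text tells. Its arguments: {"type":"object","properties":{"series":{"type":"array","items":{"type":"number"}},"force":{"type":"number"}},"required":["series"]}

```bash
mkdir -p pics; ls
python3 - <<'E'
from plant import telemetry, vision, ctrl
import cv2,pickle
print(telemetry.get_state(), ctrl.grip_point_offset)
d={n:vision.read_camera(n) for n in("scene","top","wrist")}
pickle.dump(d,open("d0.pkl","wb"))
for n in d: cv2.imwrite(f"pics/{n}0.png",d[n]["color"])
for n in d: print(n,{k:v for k,v in d[n].items() if k!="color"})
E
```

```text
pics
{'time': 0.0, 'qpos': array([-1.49297940e+00,  2.87163449e-01,  1.57819246e+00,  1.61839427e-05,
        1.27860350e+00, -1.50026372e-01]), 'dq': array([ 0.00093239,  0.00032134, -0.00105729, -0.00043754, -0.00048396,
        0.00033066]), 'joint_efforts': array([ 1.01068443e-03, -4.05981410e+01, -2.92623442e+01, -8.00848011e-05,
        5.82801760e-03, -2.34167587e-06]), 'eef_pos': array([ 0.15243014, -0.65688228,  0.22994029]), 'tcp_rot': array([ 9.93517514e-01,  1.13672990e-01,  5.04573087e-05, -1.18232386e-03]), 'contact_force': array([-0.31366887, -0.00295417, -0.13708843]), 'wrist_torque': array([ 0.02795428, -0.04509789,  0.07014427]), 'finger_force': 0.0, 'opening': 0.9979294421141386} 0.0187
scene {'K': array([[449.10904219,   0.        , 318.6366931 ],
       [  0.        , 449.10904219, 198.58390141],
       [  0.        ,   0.        ,   1.        ]]), 'rvec': array([ 1.90568748, -1.16942693,  0.61437069]), 'tvec': array([-0.46739968,  0.36193503,  1.00165862])}
top {'K': array([[516.30373369,   0.        , 316.86369847],
       [  0.        , 516.30373369, 191.36416314],
       [  0.        ,   0.        ,   1.        ]]), 'rvec': array([ 2.15587914, -2.18926682,  0.0889223 ]), 'tvec': array([-0.21050723,  0.61975561,  1.40234884])}
wrist {'K': array([[340.5883385 ,   0.        , 319.17018254],
       [  0.        , 340.5883385 , 201.170956  ],
       [  0.        ,   0.        ,   1.        ]]), 'T_tool_cam': array([[ 9.95196377e-04, -9.46608003e-01, -3.22385325e-01,
         8.30485716e-02],
       [ 9.99999504e-01,  9.52991959e-04,  2.88741642e-04,
        -1.63085688e-07],
       [ 3.39054739e-05, -3.22385453e-01,  9.46608482e-01,
        -1.42094529e-01],
       [ 0.00000000e+00,  0.00000000e+00,  0.00000000e+00,
         1.00000000e+00]])}
```

View pics/scene0.png

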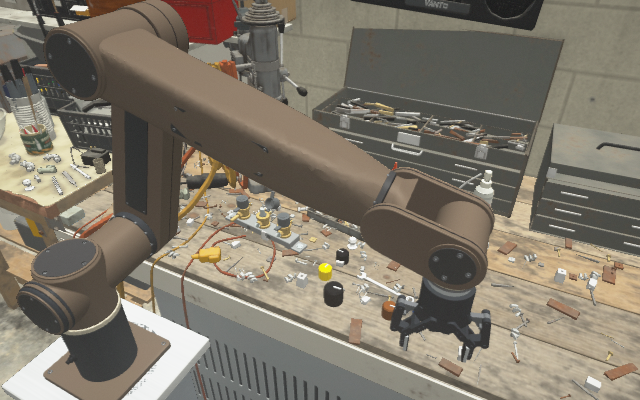

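View pics/top0.png

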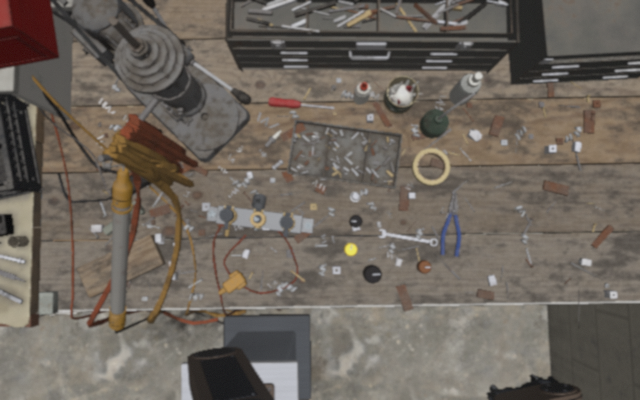

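Candidates for the key: black (355,221), larger black (372,273), yellow (350,249) and brown (424,266) in top. In scene these are (342,256), (334,293), (325,271) and (388,308). I choose the smaller black one and check it in a crop.

Run:
```python
import pickle,cv2,numpy as np
d=pickle.load(open("d0.pkl","rb"))
t=d["top"]["color"];s=d["scene"]["color"]
a=cv2.resize(t[185:285,200:400],(800,400),interpolation=cv2.INTER_CUBIC)
b=cv2.resize(s[190:310,220:400],(800,533),interpolation=cv2.INTER_CUBIC)
cv2.imwrite("pics/c1.png",a);cv2.imwrite("pics/c2.png",b)
```

```text
(no output)
```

View pics/c1.png

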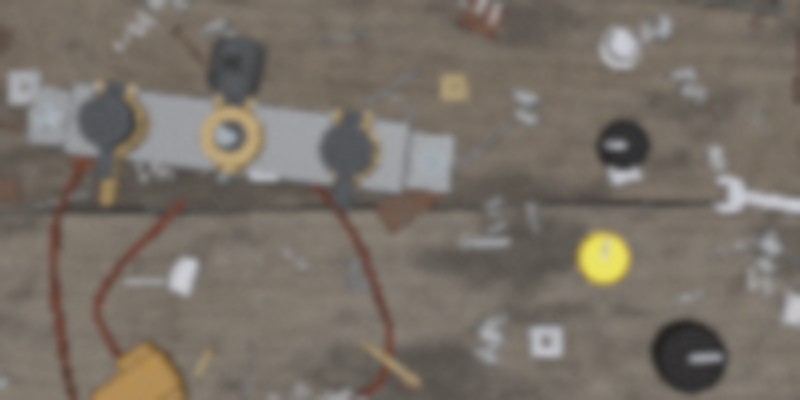

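View pics/c2.png

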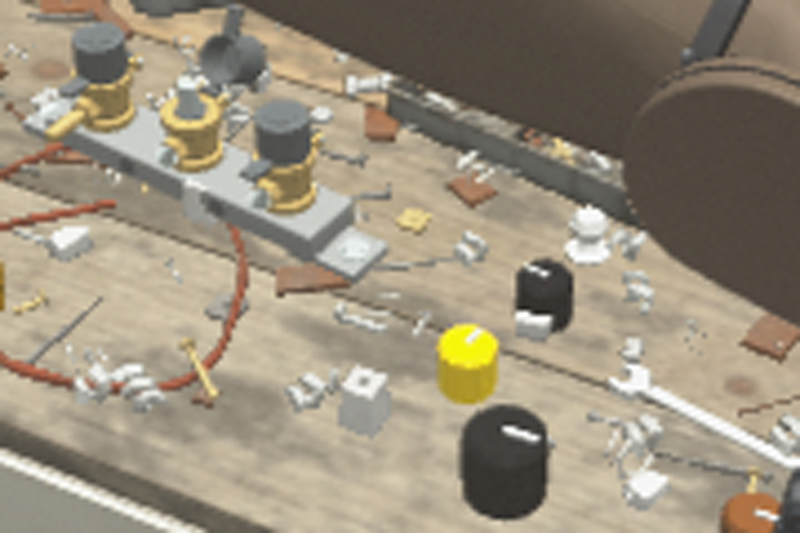

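Top crop (4x, offset 200,185): the left tap (110,118) has the nipple in front, so it is the hose tap. The middle one (231,137) is open, so idle, and the right one (348,148) is spare. The key is the small black knob at (623,145), pointer towards image left. The larger black knob at (688,355) is the decoy.

```bash
cat > h.py <<'E'
import numpy as np,cv2,pickle
from scipy.spatial.transform import Rotation as R
def cam(n,d,st=None):
    if n!="wrist":
        Rm=cv2.Rodrigues(d["rvec"])[0]; return d["K"],Rm,np.array(d["tvec"])
    T=np.eye(4);T[:3,:3]=R.from_quat(st["tcp_rot"]).as_matrix();T[:3,3]=st["eef_pos"]
    W=np.linalg.inv(T@d["T_tool_cam"]);return d["K"],W[:3,:3],W[:3,3]
def at_z(c,px,z):
    K,Rm,t=c;o=-Rm.T@t;r=Rm.T@np.linalg.solve(K,[px[0],px[1],1.]);return o+r*(z-o[2])/r[2]
def proj(c,P):
    K,Rm,t=c;p=K@(Rm@np.asarray(P,float)+t);return p[:2]/p[2]
def tri(obs):
    A=[];b=[]
    for c,px in obs:
        K,Rm,t=c;o=-Rm.T@t;r=Rm.T@np.linalg.solve(K,[px[0],px[1],1.]);r/=np.linalg.norm(r)
        M=np.eye(3)-np.outer(r,r);A.append(M);b.append(M@o)
    return np.linalg.solve(sum(A),sum(b))
def move(st,pos,yaw=None):
    """tool-frame shift (cm) and turn (deg) from measured pose to pos with tool down; yaw = world angle of tool x"""
    Rt=R.from_quat(st["tcp_rot"]);sh=Rt.inv().apply(np.asarray(pos)-st["eef_pos"])*100
    out=[sh.round(2)]
    if yaw is not None:
        Rg=R.from_matrix(np.array([[np.cos(yaw),np.sin(yaw),0],[np.sin(yaw),-np.cos(yaw),0],[0,0,-1.]]))
        out.append((Rt.inv()*Rg).as_rotvec(degrees=True).round(2))
    return out
E
python3 - <<'E'
from h import *
d=pickle.load(open("d0.pkl","rb"))
c=cam("top",d["top"]);s=cam("scene",d["scene"])
f=lambda x,y:(200+x/4-.4,185+y/4-.4)
g=lambda x,y:(220+x*180/800-.4,190+y*120/533-.4)
for n,p,z in [("hose cap top",(107,118),.0975),("idle tip",(231,135),.092),("spare cap top",(346,148),.0975),("key top",(623,145),.034),("key ptr out",(606,145),.034),("big",(690,353),.04),("yellow",(604,257),.03),("footL",(47,115),.006),("footR",(433,163),.006),("idlecap",(236,62),.08)]:
    print(n,at_z(c,f(*p),z).round(4))
print("scene hose",at_z(s,g(99,40),.0975),"idle",at_z(s,g(190,90),.092),"spare",at_z(s,g(283,115),.0975),"key",at_z(s,g(545,275),.034))
st=dict(eef_pos=np.array([.1524,-.6569,.2299]),tcp_rot=[ 9.93517514e-01,  1.13672990e-01,  5.04573087e-05, -1.18232386e-03])
print(R.from_quat(st["tcp_rot"]).as_matrix().round(3))
E
```

```text
hose cap top [0.554  0.0179 0.0975]
idle tip [ 0.5418 -0.0628  0.092 ]
spare cap top [ 0.532  -0.1387  0.0975]
key top [ 0.5331 -0.3242  0.034 ]
key ptr out [ 0.5333 -0.3126  0.034 ]
big [ 0.3919 -0.366   0.04  ]
yellow [ 0.457  -0.3098  0.03  ]
footL [0.5611 0.0767 0.006 ]
footR [ 0.5234 -0.1933  0.006 ]
idlecap [ 0.5908 -0.0649  0.08  ]
scene hose [0.55143504 0.01710245 0.0975    ] idle [ 0.53630974 -0.06569152  0.092     ] spare [ 0.53367218 -0.13898905  0.0975    ] key [ 0.53475518 -0.32580542  0.034     ]
[[ 0.974  0.226 -0.   ]
 [ 0.226 -0.974  0.002]
 [ 0.    -0.002 -1.   ]]
```

Run:
```python
from h import *
from plant import telemetry
st=telemetry.get_state()
print(move(st,[.56,-.10,.27],-.14), move(st,[.356,-.40,.27],.05))
```

```text
[array([ 52.28, -45.07,  -3.88]), array([-0.11,  0.  , 21.07])] [array([ 25.64, -20.45,  -3.93]), array([-1.100e-01, -1.000e-02,  1.019e+01])]
```

Request:
arm_command:
  series: [26, -22, -4, 0, 0, 10, 0, 26, -22, -4, 0, 0, 10, 0, 26, -22, -4, 0, 0, 10, 0, 26, -22, -4, 0, 0, 10, 0, 26, -22, -4, 0, 0, 10, 0, 26, -22, -4, 0, 0, 10, 0, 26, -22, -4, 0, 0, 10, 0, 52.3, -45.1, -4, 0, 0, 21, 0, 52.3, -45.1, -4, 0, 0, 21, 0, 52.3, -45.1, -4, 0, 0, 21, 0]

```text
time: 0.98
eef_pos: [0.3977, -0.3245, 0.2672]
tcp_rot: [0.997, -0.071, 0.0, 0.0]
contact_force: [0.3, -0.3, 0.0]
opening: 1.002
finger_force: 0.0
```

Run:
```python
from h import *
from plant import telemetry
st=telemetry.get_state()
print(st["eef_pos"],st["time"],move(st,[.56,-.10,.27],-.14))
```

```text
[ 0.39772226 -0.32450552  0.26717677] 0.9833 [array([ 12.89, -24.52,  -0.28]), array([ 0.  , -0.01, -0.11])]
```

Request:
arm_command:
  series: [12.9, -24.5, -0.3, 0, 0, 0, 0, 12.9, -24.5, -0.3, 0, 0, 0, 0, 12.9, -24.5, -0.3, 0, 0, 0, 0, 12.9, -24.5, -0.3, 0, 0, 0, 0, 12.9, -24.5, -0.3, 0, 0, 0, 0, 12.9, -24.5, -0.3, 0, 0, 0, 0, 12.9, -24.5, -0.3, 0, 0, 0, 0, 12.9, -24.5, -0.3, 0, 0, 0, 0, 12.9, -24.5, -0.3, 0, 0, 0, 0]

```text
time: 1.73
eef_pos: [0.559, -0.1002, 0.2696]
tcp_rot: [0.998, -0.068, -0.001, 0.0]
contact_force: [0.9, -0.2, 0.2]
opening: 1.001
finger_force: 0.0
```

```bash
cat >> h.py <<'E'
def snap(name,n="wrist"):
    from plant import telemetry,vision
    st=telemetry.get_state();d=vision.read_camera(n);pickle.dump((st,d),open(name+".pkl","wb"))
    cv2.imwrite(f"pics/{name}.png",d["color"]);return st,d
E
python3 - <<'E'
from h import *
st,d=snap("w1");print(st["eef_pos"],st["dq"].round(3))
x=d["color"]; c=cam("wrist",d,st)
for P in [(.554,.018,.0975),(.54,-.063,.092),(.532,-.139,.0975),(.533,-.324,.034)]: print(proj(c,P).round(1))
E
```

```text
[ 0.55897618 -0.1001687   0.26961269] [-0.046 -0.014  0.016 -0.006  0.001 -0.005]
[199.2 197.9]
[284.4 199. ]
[362.4 198.6]
[519.5 158.9]
```

View pics/w1.png

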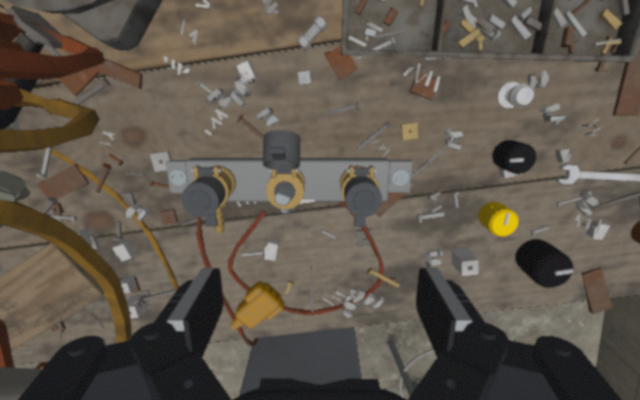

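Wrist picture: hose tap cap at (203,198), idle tip (284,192) with its cap at (282,150), spare (363,196), key (515,157). I'll enlarge it.

Run:
```python
from h import *
st,d=pickle.load(open("w1.pkl","rb"));x=d["color"]
a=cv2.resize(x[125:240,165:415],None,fx=3.2,fy=3.2,interpolation=cv2.INTER_CUBIC)
b=cv2.resize(x[130:180,485:565],None,fx=4,fy=4,interpolation=cv2.INTER_CUBIC)
im=np.zeros((600,800,3),np.uint8);im[:368,:800]=a;im[380:580,:320]=b
cv2.imwrite("pics/c3.png",im)
```

```text
(no output)
```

View pics/c3.png

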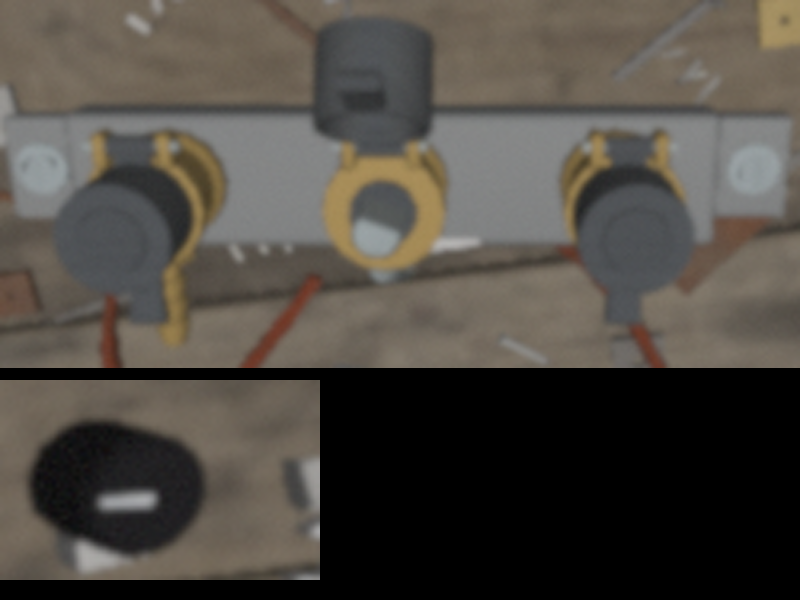

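Run:
```python
from h import *
st,d=pickle.load(open("w1.pkl","rb"));c=cam("wrist",d,st)
f=lambda X,Y:(165+X/3.2-.34,125+Y/3.2-.34)
H=at_z(c,f(112,240),.0975);S=at_z(c,f(636,240),.0975);I=at_z(c,f(385,207),.068)
b1=at_z(c,f(42,168),.008);b2=at_z(c,f(755,168),.008)
print(H,S,I,(H+S)/2,np.linalg.norm(H-S),b1,b2,(b1+b2)/2)
v=H-S;w=b1-b2;print(np.arctan2(-v[0],v[1]),np.arctan2(-w[0],w[1]))
k=lambda X,Y:(485+X/4-.4,130+(Y-380)/4-.4)
for p in [(140,488),(98,502),(157,498)]: print("key",at_z(c,k(*p),.034))
for z,p in [(.07,(112,240)),]: pass
# tab end tests
print("hose tab end",[at_z(c,f(150,322),z) for z in(.07,.08)], "axis end expected", H-0.038*np.array([np.cos(-.14),np.sin(-.14),0]))
print("idle tab end", [at_z(c,f(363,98),z) for z in (.115,.125)])
```

```text
[0.55216709 0.01799478 0.0975    ] [ 0.53076648 -0.13990981  0.0975    ] [ 0.54290028 -0.06175171  0.068     ] [ 0.54146679 -0.06095751  0.0975    ] 0.15934819446085186 [0.55865145 0.07419338 0.008     ] [ 0.52206489 -0.19580198  0.008     ] [ 0.54035817 -0.0608043   0.008     ]
-0.13470799824995702 -0.13468772645610524
key [ 0.5356592  -0.32401882  0.034     ]
key [ 0.53319558 -0.31252327  0.034     ]
key [ 0.53212697 -0.32890996  0.034     ]
hose tab end [array([0.51396354, 0.02378421, 0.07      ]), array([0.51769484, 0.01982813, 0.08      ])] axis end expected [0.51453889 0.02329742 0.0975    ]
idle tab end [array([ 0.58806947, -0.06775148,  0.115     ]), array([ 0.58986843, -0.06922169,  0.125     ])]
```

```bash
cat >> h.py <<'E'
PSI=-.135;U=np.array([np.cos(PSI),np.sin(PSI),0]);V=np.array([-U[1],U[0],0])
I=np.array([.5418,-.0612,0]);H=np.array([.5524,.0182,0]);S=np.array([.531,-.140,0])
def tgt(base,d,z): return base+d*U+np.array([0,0,z])
E
python3 - <<'E'
from h import *
from plant import telemetry
st=telemetry.get_state()
print(st["eef_pos"])
for d,z in [(.093,.15),(.093,.105)]: print(move(st,tgt(I,d,z),PSI))
E
```

```text
[ 0.55850939 -0.10117256  0.26964587]
[array([ 7.11, -3.76, 11.95]), array([ 0.02,  0.07, -0.14])]
[array([ 7.12, -3.76, 16.45]), array([ 0.02,  0.07, -0.14])]
```

Request:
arm_command:
  series: [3, -2, 3, 0, 0, 0, 1, 6, -3.8, 6, 0, 0, 0, 1, 7.1, -3.8, 9, 0, 0, 0, 1, 7.1, -3.8, 11, 0, 0, 0, 1, 7.1, -3.8, 12, 0, 0, 0, 1, 7.1, -3.8, 14, 0, 0, 0, 1, 7.1, -3.8, 16, 0, 0, 0, 1, 7.1, -3.8, 16.4, 0, 0, 0, 1, 7.1, -3.8, 16.4, 0, 0, 0, 1]
  force: 30

```text
time: 2.53
eef_pos: [0.6328, -0.0746, 0.1051]
tcp_rot: [0.998, -0.07, -0.002, -0.0]
contact_force: [0.8, 0.3, -0.0]
opening: -0.003
finger_force: 0.0
```

Run:
```python
from h import *
from plant import telemetry
st=telemetry.get_state()
print(st["eef_pos"],st["opening"])
for d,z in [(.093,.105),(.023,.105),(.005,.1)]: print(move(st,tgt(I,d,z),PSI))
```

```text
[ 0.63280906 -0.07464699  0.10512772] -0.0031513972851932013
[array([ 0.1 , -0.11,  0.01]), array([-0.01,  0.17, -0.31])]
[array([-6.9 , -0.07,  0.03]), array([-0.01,  0.17, -0.31])]
[array([-8.7 , -0.06,  0.54]), array([-0.01,  0.17, -0.31])]
```

Sweep forward.

Request:
arm_command:
  series: [-1.5, -0.1, 0, 0, 0, 0, 1, -3, -0.1, 0, 0, 0, 0, 1, -4, -0.1, 0, 0, 0, 0, 1, -5, -0.1, 0, 0, 0, 0, 1, -6, -0.1, 0, 0, 0, 0, 1, -7, -0.1, 0, 0, 0, 0, 1, -8, -0.1, 0, 0, 0, 0, 1, -9, -0.1, 0, 0, 0, 0, 1, -9.6, -0.1, 0, 0, 0, 0, 1, -9.6, -0.1, 0, 0, 0, 0, 1]

```text
time: 3.37
eef_pos: [0.5433, -0.0611, 0.1151]
tcp_rot: [0.998, -0.069, 0.006, 0.002]
contact_force: [-5.8, 0.7, 22.6]
opening: -0.003
finger_force: 10.5
```

Run:
```python
from h import *
st,d=snap("w2");print(st["eef_pos"],st["contact_force"])
_,t=snap("t2","top");s,e=snap("s2","scene")
c=cam("scene",e);p=proj(c,I+[0,0,.08]);q=proj(cam("top",t),I+[0,0,.08]);print(p,q)
cr=lambda im,p,w,h,f:cv2.resize(im[int(p[1])-h:int(p[1])+h,int(p[0])-w:int(p[0])+w],None,fx=f,fy=f,interpolation=cv2.INTER_CUBIC)
im=np.zeros((600,800,3),np.uint8)
im[:300,:400]=cr(e["color"],p,40,30,5)[:300,:400];im[:300,400:]=cr(t["color"],q,40,30,5)[:300]
im[300:]=cv2.resize(d["color"][150:390,160:480],(400,300)).repeat(1,1) if 0 else np.hstack([cv2.resize(d["color"],(480,300)),np.zeros((300,320,3),np.uint8)])
cv2.imwrite("pics/c4.png",im)
```

```text
[ 0.54330803 -0.06107366  0.11514096] [-5.82994924  0.66261483 22.56513514]
[262.38599822 211.79044882] [257.30806305 218.53139947]
```

View pics/c4.png

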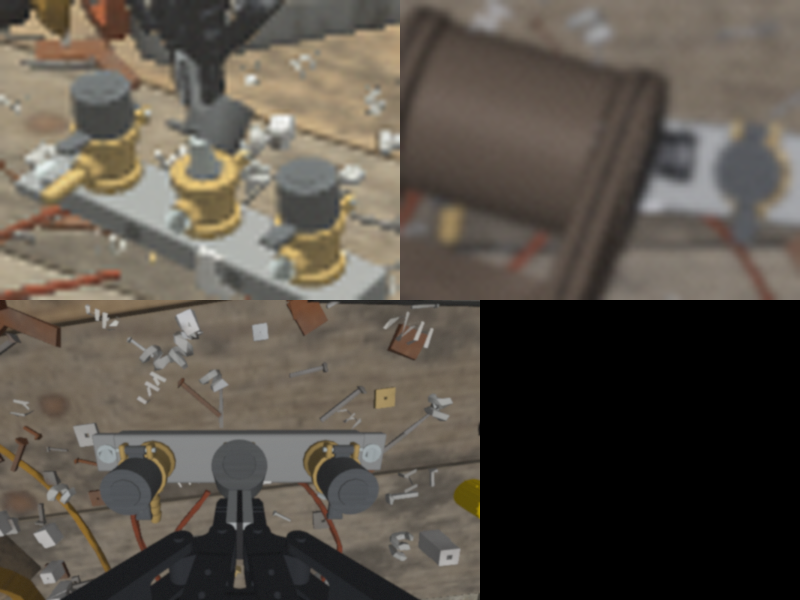

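Fingers stopped against the half-closed cap: the cup is at about (320,220) in the wrist picture. I'll compare that with a hinge model.

Run:
```python
from h import *
st,d=pickle.load(open("w2.pkl","rb"));_,e=pickle.load(open("s2.pkl","rb"))
c=cam("wrist",d,st);s=cam("scene",e)
hg=I+.023*U+[0,0,.07]
def pt(th,r,n): return hg+U*(-r*np.cos(th)+n*np.sin(th))+np.array([0,0,r*np.sin(th)+n*np.cos(th)])
sc=lambda p:(p-[222,181])*5
for th in (0,.3,.6,.9,1.2,1.5,1.9): print(th,"topc",proj(c,pt(th,23,27.5e-3) if 0 else pt(th,.023,.0275)).round(),"tab",proj(c,pt(th,.061,0)).round(),"scene topc",sc(proj(s,pt(th,.023,.0275))).round(),"tab",sc(proj(s,pt(th,.061,0))).round())
print("TCP",proj(c,st["eef_pos"]),sc(proj(s,st["eef_pos"])),R.from_quat(st["tcp_rot"]).as_matrix().round(3))
print(sc(proj(s,I+[0,0,.092])),proj(c,H+[0,0,.0975]))
```

```text
0 topc [320. 256.] tab [320. 290.] scene topc [200. 130.] tab [161. 199.]
0.3 topc [320. 245.] tab [320. 303.] scene topc [209. 115.] tab [161. 172.]
0.6 topc [320. 227.] tab [320. 309.] scene topc [220. 103.] tab [168. 143.]
0.9 topc [320. 206.] tab [320. 303.] scene topc [232.  95.] tab [180. 114.]
1.2 topc [319. 184.] tab [320. 285.] scene topc [243.  93.] tab [197.  88.]
1.5 topc [319. 163.] tab [320. 253.] scene topc [253.  95.] tab [216.  68.]
1.9 topc [319. 144.] tab [320. 195.] scene topc [262. 105.] tab [243.  54.]
TCP [319.0413094  270.43223796] [198.69596071 103.85456949] [[ 0.99  -0.138  0.012]
 [-0.138 -0.99  -0.004]
 [ 0.012  0.002 -1.   ]]
[200.42002767 137.47410975] [166.71214626 256.82491724]
```

Request:
arm_command:
  series: [-0.5, 0, -0.2, 0, 0, 0, 1, -0.9, 0, -0.1, 0, 0, 0, 1, -1.3, 0, 0.1, 0, 0, 0, 1, -1.75, 0, 0.4, 0, 0, 0, 1, -2.1, 0, 0.7, 0, 0, 0, 1, -2.45, 0, 1, 0, 0, 0, 1, -2.7, 0, 1.3, 0, 0, 0, 1]

```text
time: 4.1
eef_pos: [0.5116, -0.0555, 0.0921]
tcp_rot: [0.998, -0.069, -0.001, -0.0]
contact_force: [-0.4, -0.2, 0.4]
opening: 0.002
finger_force: 0.1
```

Request:
arm_command:
  series: [0, 0, -1.5, 0, 0, 0, 1, 0, 0, -3, 0, 0, 0, 1, 1.5, 0, -3, 0, 0, 0, 1, 2.8, 0, -2.5, 0, 0, 0, 1, 2.8, 0, -1.8, 0, 0, 0, 1, 2.8, 0, -1.2, 0, 0, 0, 1, 2.8, 0, -0.6, 0, 0, 0, 1, 2.8, 0, -0.3, 0, 0, 0, 1, 2.8, 0, -0.1, 0, 0, 0, 1, 2.8, 0, -0.1, 0, 0, 0, 1]

```text
time: 4.93
eef_pos: [0.5389, -0.0592, 0.0973]
tcp_rot: [0.998, -0.069, -0.003, -0.0]
contact_force: [-11.6, 2.3, 21.8]
opening: -0.002
finger_force: 11.5
```

Run:
```python
from h import *
from plant import telemetry
st=telemetry.get_state()
print(st["contact_force"],move(st,tgt(H,-.031,.062),PSI))
```

```text
[-11.5544038    2.32076231  21.7562571 ] [array([-2.8 , -7.84,  3.55]), array([-0.01,  0.34, -0.17])]
```

Request:
arm_command:
  series: [0, 0, -1.5, 0, 0, 0, 0.8, 0, 0, -4, 0, 0, 0, 0.6, -1.5, -4, -4, 0, 0, 0, 0.6, -2.8, -7.8, -4, 0, 0, 0, 0.6, -2.8, -7.8, -4, 0, 0, 0, 0.6, -2.8, -7.8, -4, 0, 0, 0, 0.6]

```text
time: 5.43
eef_pos: [0.5218, 0.0233, 0.1329]
tcp_rot: [0.998, -0.068, -0.001, -0.0]
contact_force: [0.7, -0.7, -0.1]
opening: 0.402
finger_force: 0.0
```

Run:
```python
from h import *
st,d=snap("w3")
print(st["eef_pos"],st["opening"],move(st,tgt(H,-.031,.062),PSI))
c=cam("wrist",d,st)
f=3
print(proj(c,tgt(H,0,.0975)),proj(c,tgt(H,-.038,.07)),proj(c,tgt(I,0,.0975)))
im=cv2.resize(d["color"][190:390,140:400],None,fx=3,fy=3,interpolation=cv2.INTER_CUBIC);cv2.imwrite("pics/c5.png",im)
```

```text
[0.5217761  0.02330736 0.13292125] 0.40223670807441103 [array([0.02, 0.09, 7.09]), array([ 0.01,  0.11, -0.01])]
[320.820722   186.35780208] [320.4773161  230.18344144] [468.52581627 186.15041682]
```

View pics/c5.png

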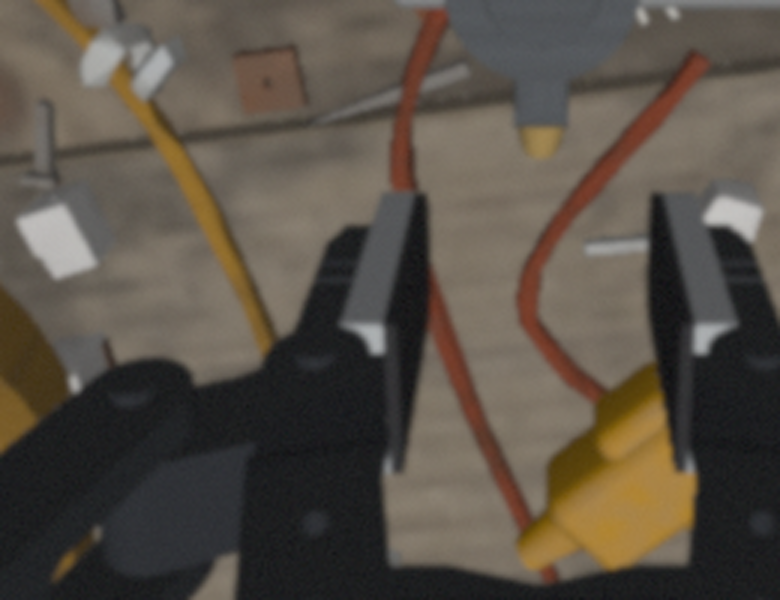

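Tab end at full-image (320.7,232), against (320.5,230) predicted, so the pose is good. I'll pinch.

Request:
arm_command:
  series: [0, 0.1, 3.5, 0, 0, 0, 0.6, 0, 0.1, 6, 0, 0, 0, 0.6, 0, 0.1, 7.1, 0, 0, 0, 0.6, 0, 0.1, 7.1, 0, 0, 0, 1, 0, 0.1, 7.1, 0, 0, 0, 1, 0, 0.1, 7.1, 0, 0, 0, 1, 0, 0.1, 7.1, 0, 0, 0, 1]
  force: 25

```text
time: 6.07
eef_pos: [0.522, 0.0223, 0.0631]
tcp_rot: [0.998, -0.07, -0.002, -0.002]
contact_force: [-2.0, 7.3, -3.3]
opening: 0.128
finger_force: 26.3
```

Request:
arm_command:
  series: [0.06, 0, -0.81, 0, 0, 0, 1, 0.24, 0, -1.6, 0, 0, 0, 1, 0.54, 0, -2.35, 0, 0, 0, 1, 0.94, 0, -3.05, 0, 0, 0, 1, 1.45, 0, -3.68, 0, 0, 0, 1, 2.04, 0, -4.23, 0, 0, 0, 1, 2.71, 0, -4.68, 0, 0, 0, 1, 3.44, 0, -5.03, 0, 0, 0, 1, 4.22, 0, -5.27, 0, 0, 0, 1, 5.02, 0, -5.39, 0, 0, 0, 1]

```text
time: 6.9
eef_pos: [0.5726, 0.0154, 0.1177]
tcp_rot: [0.998, -0.07, -0.001, -0.002]
contact_force: [-1.9, 5.7, -4.1]
opening: 0.124
finger_force: 24.3
```

Request:
arm_command:
  series: [0.81, 0, 0.01, 0, 0, 0, 1, 1.61, 0, 0.13, 0, 0, 0, 1, 2.38, 0, 0.37, 0, 0, 0, 1, 3.11, 0, 0.73, 0, 0, 0, 1, 3.11, 0, 0.73, 0, 0, 0, 1]

```text
time: 7.32
eef_pos: [0.6055, 0.0108, 0.1116]
tcp_rot: [0.998, -0.07, 0.001, -0.002]
contact_force: [0.3, 5.9, 2.0]
opening: 0.126
finger_force: 24.6
```

Still light, so continue to the stop.

Request:
arm_command:
  series: [0.35, 0, 0.25, 0, 0, 0, 1, 0.66, 0, 0.46, 0, 0, 0, 1, 1.0, 0, 0.75, 0, 0, 0, 1, 1.3, 0, 1.1, 0, 0, 0, 1, 1.3, 0, 1.1, 0, 0, 0, 1]

```text
time: 7.73
eef_pos: [0.6193, 0.0089, 0.1018]
tcp_rot: [0.998, -0.07, 0.003, -0.002]
contact_force: [1.1, 5.3, 2.6]
opening: 0.12
finger_force: 24.4
```

Request:
arm_command:
  series: [0, 0, 0, 0, 0, 0, 0.75, 0, 0, 0, 0, 0, 0, 0.7, 0, 0, -3, 0, 0, 0, 0.6, 0, 0, -6.5, 0, 0, 0, 0.4, -2.5, 0, -10, 0, 0, 0, 0.1, -5, 0, -12, 0, 0, 0, 0, -5, 0, -12, 0, 0, 0, 0, -5, 0, -12, 0, 0, 0, 0, -5, 0, -12, 0, 0, 0, 0]

```text
time: 8.48
eef_pos: [0.5672, 0.014, 0.2189]
tcp_rot: [0.998, -0.07, 0.0, 0.0]
contact_force: [0.1, -0.1, -0.4]
opening: 1.0
finger_force: 0.0
```

Run:
```python
from h import *
st,d=snap("w4");c=cam("wrist",d,st)
print(st["eef_pos"],st["dq"].round(3));p=proj(c,tgt(H,0,.092));q=proj(c,tgt(I,0,.0975));print(p,q,proj(c,[.5345,-.324,.034]))
# rectified view of plane z=.092 round H, 0.1 mm... 8 px/mm, up=+x world(U), left=+V
K,Rm,t=c
def rect(C,z,half,ppm):
    n=int(2*half*ppm*1000);g=np.mgrid[0:n,0:n].astype(float)
    P=np.array([C[0],C[1],z])+ (half-g[0]/ppm/1000)[...,None]*U+(half-g[1]/ppm/1000)[...,None]*V
    Q=(P@Rm.T+t)@K.T;m=(Q[...,:2]/Q[...,2:]).astype(np.float32)
    return cv2.remap(d["color"],m,None,cv2.INTER_CUBIC)
a=rect(H,.092,.03,10)
cx=d["color"][int(p[1])-75:int(p[1])+75,int(p[0])-50:int(p[0])+150] 
im=np.zeros((600,800,3),np.uint8);im[:,:600]=a;z=cv2.resize(d["color"][:, :],(200,125));im[:125,600:]=z
cv2.imwrite("pics/c6.png",im)
```

```text
[0.56718128 0.01395705 0.21888449] [-0.     0.04   0.012  0.003  0.001  0.   ]
[316.44471981 208.78727655] [413.48465246 210.56057928] [667.09846943 159.98264592]
```

View pics/c6.png

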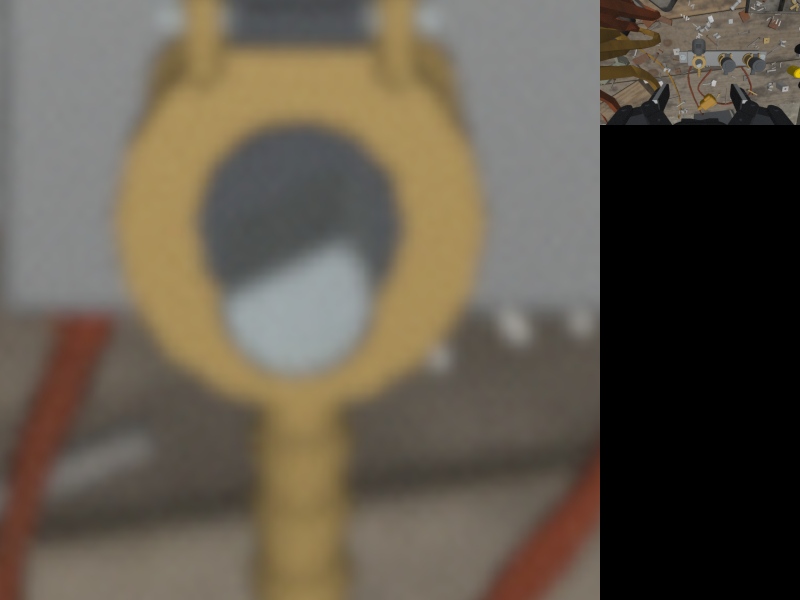

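Spindle top D: its flat edge runs (225,292)-(350,243) in the rectified picture, and its centre is at about (297,303), within 0.4 mm of the prediction. So the flat's normal is about +0.37 rad from the tap's x. I'll refine that by code, then go over the key.

```bash
cat >> h.py <<'E'
def rect(c,img,C,z,half,ppm,u=U,v=V):
    K,Rm,t=c;n=int(2*half*ppm*1000);g=np.mgrid[0:n,0:n].astype(float)
    P=np.array([C[0],C[1],z])+ (half-g[0]/ppm/1000)[...,None]*u+(half-g[1]/ppm/1000)[...,None]*v
    Q=(P@Rm.T+t)@K.T;m=(Q[...,:2]/Q[...,2:]).astype(np.float32)
    return cv2.remap(img,m,None,cv2.INTER_CUBIC)
E
python3 - <<'E'
from h import *
st,d=pickle.load(open("w4.pkl","rb"));c=cam("wrist",d,st)
a=rect(c,d["color"],H,.092,.03,10)
hsv=cv2.cvtColor(a,cv2.COLOR_BGR2HSV)
m=((hsv[...,2]>132)&(hsv[...,1]<60)).astype(np.uint8);k=np.zeros_like(m);k[210:400,200:400]=1;m*=k
n,l,s,ce=cv2.connectedComponentsWithStats(m);i=1+s[1:,4].argmax();print(s[i],ce[i])
pts=cv2.findContours((l==i).astype(np.uint8),0,1)[0][0][:,0].astype(float)
h=cv2.convexHull(pts.astype(np.int32))[:,0];
e=np.diff(np.vstack([h,h[:1]]),axis=0);j=np.hypot(*e.T).argmax();print("longest",h[j],e[j])
# fit edge: top boundary per column in 240..340
xs=np.arange(240,341);ys=np.array([np.where((l==i)[:,x])[0].min() for x in xs])
p=np.polyfit(xs,ys,1);print("slope",p,np.degrees(np.arctan(-p[0])),np.abs(ys-np.polyval(p,xs)).max())
# circle fit on the rest
q=pts[(pts[:,1]>np.polyval(p,pts[:,0])+15)];A=np.c_[2*q,np.ones(len(q))];r=np.linalg.lstsq(A,(q**2).sum(1),rcond=None)[0];print("circ",r[:2],np.sqrt(r[2]+r[:2]@r[:2]))
from plant import telemetry
st=telemetry.get_state();print(move(st,[.5355,-.324,.20],np.radians(30)))
E
```

```text
[  220   250   157   128 13428] [302.18602919 317.05831099]
longest [220 299] [ 92 -41]
slope [ -0.474735   407.78206174] 25.39532869621131 3.627839254513759
circ [296.38419961 303.64240318] 73.98433139604877
[array([ 1.58, 33.91,  1.79]), array([-1.000e-02,  8.000e-02, -3.797e+01])]
```

Request:
arm_command:
  series: [1.6, 4, 0, 0, 0, -7, 0.46, 1.6, 8, 0, 0, 0, -14, 0.46, 1.6, 12, 0, 0, 0, -21, 0.46, 1.6, 16, 1, 0, 0, -28, 0.46, 1.6, 20, 1.8, 0, 0, -35, 0.46, 1.6, 24, 1.8, 0, 0, -38, 0.46, 1.6, 28, 1.8, 0, 0, -38, 0.46, 1.6, 32, 1.8, 0, 0, -38, 0.46, 1.6, 33.9, 1.8, 0, 0, -38, 0.46, 1.6, 33.9, 1.8, 0, 0, -38, 0.46]

```text
time: 9.37
eef_pos: [0.5346, -0.3285, 0.1983]
tcp_rot: [0.967, 0.257, -0.001, -0.001]
contact_force: [0.5, 0.2, 0.1]
opening: 0.544
finger_force: 0.0
```

Run:
```python
from h import *
st,d=pickle.load(open("w4.pkl","rb"));c=cam("wrist",d,st)
a=cv2.GaussianBlur(rect(c,d["color"],H,.092,.03,10),(0,0),4)[...,2].astype(float)
g=np.gradient(a,axis=0);xs=np.arange(238,340,2);ys=np.array([225+g[225:320,x].argmax() for x in xs])
for _ in range(3):
    p=np.polyfit(xs,ys,1);k=abs(ys-np.polyval(p,xs))<6;xs,ys=xs[k],ys[k]
print("flat angle",np.degrees(np.arctan(-p[0])),len(xs),"dist",(np.polyval(p,296.4)-303.6)*np.cos(np.arctan(p[0])))
st,d=snap("w5");c=cam("wrist",d,st);print(st["eef_pos"],st["dq"].round(3),st["opening"])
X=np.array([1.,0,0]);Y=np.array([0,1.,0])
a=rect(c,d["color"],[.5355,-.324],.034,.03,10,X,Y)   # up=+x, left=+y world
im=np.zeros((600,800,3),np.uint8);im[:,:600]=a;im[:125,600:]=cv2.resize(d["color"],(200,125))
cv2.imwrite("pics/c7.png",im)
```

```text
flat angle 23.496573339438413 47 dist -41.47777475505218
[ 0.5345794  -0.32850391  0.19827436] [ 0.066 -0.032  0.04   0.045  0.025  0.04 ] 0.5439071596594328
```

View pics/c7.png

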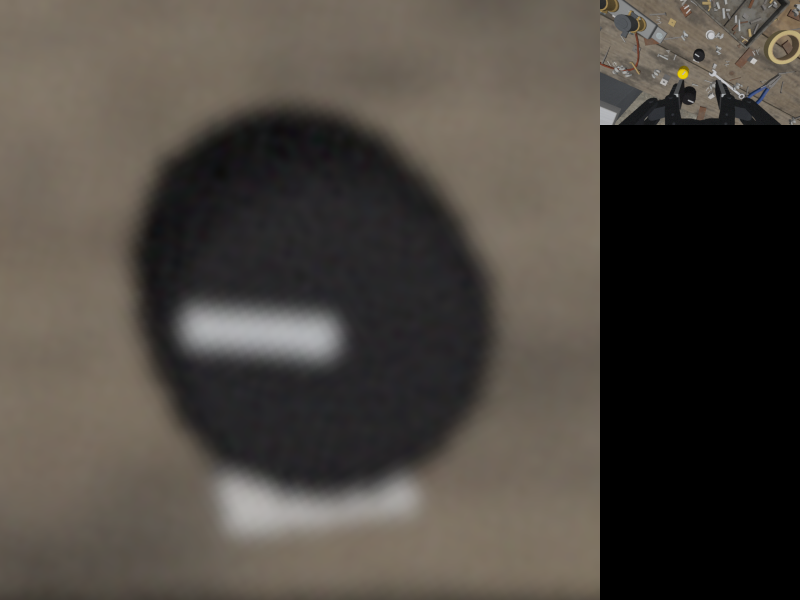

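Rectified key top: the bar runs (335,336) to (185,329), so the pointer yaw is about 87°. The debris block sits in front, to avoid. I'll fit a cylinder silhouette for the centre.

```bash
cat >> h.py <<'E'
def hullmask(c,ctr,z0,z1,r,shape):
    a=np.linspace(0,2*np.pi,60);P=np.array([[ctr[0]+r*np.cos(t),ctr[1]+r*np.sin(t),z] for z in(z0,z1) for t in a])
    K,Rm,t=c;Q=(P@Rm.T+t)@K.T;m=Q[:,:2]/Q[:,2:]
    M=np.zeros(shape,np.uint8);cv2.fillConvexPoly(M,cv2.convexHull((m*16).astype(np.int32)),1,cv2.LINE_8,4);return M
E
python3 - <<'E'
from h import *
from scipy.optimize import minimize
st,d=pickle.load(open("w5.pkl","rb"))
for nm in ("w5","w1"):
    st,d=pickle.load(open(nm+".pkl","rb"));c=cam("wrist",d,st);img=d["color"];p=proj(c,[.5355,-.324,.017]).astype(int)
    w=28;sub=img[p[1]-w:p[1]+w,p[0]-w:p[0]+w];big=cv2.resize(sub,None,fx=8,fy=8,interpolation=cv2.INTER_CUBIC)
    T=big.max(2);mask=(T<75).astype(np.uint8)
    # fill pointer
    mask=cv2.morphologyEx(mask,cv2.MORPH_CLOSE,np.ones((61,61)));n,l,s,ce=cv2.connectedComponentsWithStats(mask);mask=(l==l[w*8,w*8]).astype(np.uint8)
    K=c[0].copy();K[0,2]-=p[0]-w-.5;K[1,2]-=p[1]-w-.5;K[:2]*=8;K[0,2]-=.5;K[1,2]-=.5
    cc=(K,c[1],c[2])
    f=lambda v:(hullmask(cc,v,0,.034 if len(v)<4 else v[3],v[2] if len(v)>2 else .018,mask.shape)!=mask).sum()
    for x0 in ([.5355,-.324],[.5355,-.324,.018]):
        r=minimize(f,x0,method="Nelder-Mead",options=dict(initial_simplex=[x0]+[list(np.array(x0)+np.eye(len(x0))[i]*.003) for i in range(len(x0))],xatol=1e-5));print(nm,r.x.round(4),r.fun,mask.sum())
st,d=pickle.load(open("w5.pkl","rb"));c=cam("wrist",d,st)
a=rect(c,d["color"],[.5355,-.324],.034,.03,10,np.array([1.,0,0]),np.array([0,1.,0]))
m=(a.min(2)>110).astype(np.uint8);m[450:]=0;m[:290]=0;m[370:]=0;m[:,:165]=0;m[:,360:]=0
print(cv2.minAreaRect(np.argwhere(m)[:,::-1].astype(np.float32)))
ys,xs=np.where(m);v=np.linalg.svd(np.c_[xs-xs.mean(),ys-ys.mean()],full_matrices=False)[2][0];print("pointer mid",xs.mean(),ys.mean(),"dir",v)
E
```

```text
w5 [ 0.5312 -0.3271] 6738.0 80801
w5 [ 0.5322 -0.3266  0.017 ] 3872.0 80801
w1 [ 0.5316 -0.3271] 7509.0 76187
w1 [ 0.533  -0.326   0.0168] 5026.0 76187
((260.1774597167969, 331.9294738769531), (155.14540100097656, 43.78232192993164), 4.899093151092529)
pointer mid 260.6883243771373 331.93779514737014 dir [0.9966851  0.08135603]
```

Run:
```python
from h import *
from plant import telemetry
st=telemetry.get_state();print(st["eef_pos"],st["qpos"].round(3),move(st,[.5322,-.3262,.013],np.radians(15)))
```

```text
[ 0.53501007 -0.32593998  0.19823569] [-0.709  0.211  1.729 -0.     1.205  0.342] [array([-0.23, -0.05, 18.52]), array([-0.19,  0.1 , 14.81])]
```

Request:
arm_command:
  series: [-0.2, 0, 3, 0, 0, 7, 0.46, -0.2, 0, 6, 0, 0, 14.8, 0.46, -0.2, 0, 9, 0, 0, 14.8, 0.46, -0.2, 0, 12, 0, 0, 14.8, 0.46, -0.2, 0, 14, 0, 0, 14.8, 0.46, -0.2, 0, 14, 0, 0, 14.8, 0.46]

```text
time: 9.92
eef_pos: [0.531, -0.32, 0.0535]
tcp_rot: [0.991, 0.133, -0.004, -0.005]
contact_force: [-1.0, 0.5, -0.5]
opening: 0.546
finger_force: 0.0
```

Run:
```python
from h import *
from plant import telemetry
st=telemetry.get_state();print(st["eef_pos"],move(st,[.5322,-.3262,.013],np.radians(15)))
```

```text
[ 0.53103417 -0.31998392  0.05349608] [array([-0.02,  0.68,  4.04]), array([-0.65,  0.42,  0.33])]
```

Request:
arm_command:
  series: [0, 0, 0, 0, 0, 0, 0.46, 0, 0, 0, 0, 0, 0, 0.46, 0, 0, 0, 0, 0, 0, 0.46]

```text
time: 10.17
eef_pos: [0.5358, -0.3251, 0.063]
tcp_rot: [0.991, 0.133, 0.001, 0.001]
contact_force: [0.2, 0.5, -0.5]
opening: 0.538
finger_force: 0.0
```

Run:
```python
from h import *
from plant import telemetry
st=telemetry.get_state();print(st["eef_pos"],st["dq"].round(3),move(st,[.5322,-.3262,.013],np.radians(15)))
```

```text
[ 0.535827   -0.32513859  0.06301843] [-0.003 -0.013 -0.003 -0.    -0.003  0.001] [array([-0.39, -0.01,  5.  ]), array([ 0.18, -0.12,  0.29])]
```

Request:
arm_command:
  series: [-0.2, 0, 1.2, 0, 0, 0.3, 0.46, -0.3, 0, 2.4, 0, 0, 0.3, 0.46, -0.35, 0, 3.4, 0, 0, 0.3, 0.46, -0.35, 0, 4.2, 0, 0, 0.3, 0.46, -0.35, 0, 4.6, 0, 0, 0.3, 0.46, -0.35, 0, 4.6, 0, 0, 0.3, 0.46, -0.35, 0, 4.6, 0, 0, 0.3, 0.46]

```text
time: 10.75
eef_pos: [0.5308, -0.3254, 0.0142]
tcp_rot: [0.992, 0.13, -0.0, -0.0]
contact_force: [-0.0, -0.2, 0.2]
opening: 0.541
finger_force: 0.0
```

Run:
```python
from h import *
from plant import telemetry
st=telemetry.get_state();print(st["eef_pos"],st["dq"].round(3),move(st,[.5322,-.3262,.013],np.radians(15)))
```

```text
[ 0.53078972 -0.32536058  0.01419777] [ 0.002 -0.014 -0.014  0.003 -0.002  0.   ] [array([0.11, 0.12, 0.12]), array([-0.04,  0.03, -0.06])]
```

Request:
arm_command:
  series: [0.1, 0.1, 0, 0, 0, 0, 0.46, 0.1, 0.1, 0, 0, 0, 0, 0.46, 0.1, 0.1, 0, 0, 0, 0, 0.9, 0.1, 0.1, 0, 0, 0, 0, 0.9, 0.1, 0.1, 0, 0, 0, 0, 0.9, 0.1, 0.1, 0, 0, 0, 0, 0.9]
  force: 60

```text
time: 11.25
eef_pos: [0.533, -0.3267, 0.0159]
tcp_rot: [0.991, 0.13, 0.001, 0.001]
contact_force: [-0.1, -0.1, 4.5]
opening: 0.399
finger_force: 60.1
```

Request:
arm_command:
  series: [0, 0, -2, 0, 0, 0, 0.9, 0, 0, -4, 0, 0, 0, 0.9, 0, 0, -7, 0, 0, 0, 0.9, 0, 0, -10, 0, 0, 0, 0.9, 0, 0, -13, 0, 0, 0, 0.9, 0, 0, -15, 0, 0, 0, 0.9, 0, 0, -16, 0, 0, 0, 0.9, 0, 0, -16, 0, 0, 0, 0.9]

```text
time: 11.92
eef_pos: [0.5332, -0.327, 0.1775]
tcp_rot: [0.991, 0.13, 0.002, 0.002]
contact_force: [1.9, 1.1, -0.8]
opening: 0.399
finger_force: 59.8
```

Run:
```python
from h import *
from plant import telemetry
st=telemetry.get_state();print(st["eef_pos"],st["opening"],st["finger_force"],st["qpos"].round(2),move(st,tgt(H,-.0,.2),np.radians(-54.5)),move(st,tgt(H,-.04,.2),np.radians(-54.5)))
```

```text
[ 0.53320338 -0.32699385  0.17745506] 0.39859449357351495 59.840805530548096 [-0.71  0.22  1.75 -0.    1.16  0.6 ] [array([ 10.77, -32.84,  -2.36]), array([ 0.11, -0.27, 69.46])] [array([  7.08, -34.39,  -2.37]), array([ 0.11, -0.27, 69.46])]
```

Request:
arm_command:
  series: [1, -3, -2, 0, 0, 7, 0.9, 2, -6.5, -2.4, 0, 0, 14, 0.9, 3.5, -10, -2.4, 0, 0, 21, 0.9, 4.5, -13.5, -2.4, 0, 0, 28, 0.9, 5.7, -17, -2.4, 0, 0, 35, 0.9, 6.8, -20.5, -2.4, 0, 0, 42, 0.9, 8, -24, -2.4, 0, 0, 49, 0.9, 9, -27.5, -2.4, 0, 0, 56, 0.9, 10, -30.5, -2.4, 0, 0, 63, 0.9, 10.8, -32.8, -2.4, 0, 0, 69.5, 0.9]

```text
time: 12.75
eef_pos: [0.5501, 0.0214, 0.1957]
tcp_rot: [0.888, -0.46, -0.002, 0.001]
contact_force: [0.3, 0.4, -0.9]
opening: 0.398
finger_force: 59.9
```

Request:
arm_command:
  series: [0, 0, 0, 0, 0, 0, 0.9, 0, 0, 0, 0, 0, 0, 0.9, 0, 0, 0, 0, 0, 0, 0.9, 0, 0, 0, 0, 0, 0, 0.9]

```text
time: 13.08
eef_pos: [0.5515, 0.0176, 0.1976]
tcp_rot: [0.889, -0.458, -0.001, 0.0]
contact_force: [-0.0, -0.1, -1.0]
opening: 0.396
finger_force: 59.9
```

Run:
```python
from h import *
st,d=snap("w6");c=cam("wrist",d,st)
print(st["eef_pos"],st["dq"].round(3),st["qpos"].round(2),move(st,tgt(H,0,.2),np.radians(-54.5)))
a=rect(c,d["color"],H,.092,.03,10);cv2.imwrite("pics/a6.png",a)
hsv=cv2.cvtColor(a,cv2.COLOR_BGR2HSV);print(a[300,300],a[320,300],a[260,290],hsv[320,300])
m=((hsv[...,2]>132)&(hsv[...,1]<60)).astype(np.uint8);k=np.zeros_like(m);k[180:430,180:430]=1;m*=k
n,l,s,ce=cv2.connectedComponentsWithStats(m);i=1+s[1:,4].argmax();print(s[i],ce[i])
b=cv2.GaussianBlur(a,(0,0),4)[...,2].astype(float)
g=np.gradient(b,axis=0);xs=np.arange(238,340,2);ys=np.array([225+g[225:320,x].argmax() for x in xs])
for _ in range(3):
    p=np.polyfit(xs,ys,1);kk=abs(ys-np.polyval(p,xs))<6;xs,ys=xs[kk],ys[kk]
print("flat angle",np.degrees(np.arctan(-p[0])),len(xs))
pts=cv2.findContours((l==i).astype(np.uint8),0,1)[0][0][:,0].astype(float)
q=pts[(pts[:,1]>np.polyval(p,pts[:,0])+15)];A=np.c_[2*q,np.ones(len(q))];r=np.linalg.lstsq(A,(q**2).sum(1),rcond=None)[0];print("circ",r[:2],np.sqrt(r[2]+r[:2]@r[:2]),"dist",(np.polyval(p,r[0])-r[1])*np.cos(np.arctan(p[0])))
# key pointer in grip: bright pixels on top plane z = TCP+.0185
T=R.from_quat(st["tcp_rot"]);tx=T.apply([1,0,0]);tz=st["eef_pos"][2]+.0185
kx=rect(c,d["color"],st["eef_pos"],tz,.03,10,tx,np.cross([0,0,1],tx));cv2.imwrite("pics/k6.png",kx)
mm=(kx.min(2)>110).astype(np.uint8);n,l,s,ce=cv2.connectedComponentsWithStats(mm)
for j in range(1,n):
    if s[j,4]>800: print(s[j],ce[j])
```

```text
[0.55145735 0.01764654 0.197564  ] [-0.008 -0.007 -0.009  0.004  0.001  0.006] [-0.15  0.05  1.91 -0.    1.18  2.37] [array([ 0.01, -0.11, -0.24]), array([ 0.09,  0.07, -0.06])]
[182 180 170] [182 180 170] [99 99 94] [ 95  17 182]
[  224   248   148   132 13909] [303.50600331 317.14558919]
flat angle 27.611538009358057 50
circ [298.11271154 304.56836304] 74.52062024352584 dist -35.50432483914717
[ 405    0   85   54 2908] [443.17365887  22.12482806]
[ 544   60   40   53 1061] [566.62205467  87.76625825]
[ 566  107   34   78 1369] [587.00292184 146.12271731]
[ 161  247  149   82 6021] [235.79521674 286.97608371]
[  29  316   55   58 1915] [ 62.75874674 339.19530026]
[ 518  317   54   57 1885] [537.21538462 339.68116711]
[ 158  402   93   76 4154] [201.5105922  442.62903226]
[ 352  430   84   82 2013] [396.03725782 478.72677596]
[ 313  551   71   49 2085] [343.47146283 578.46666667]
```

Run:
```python
import cv2,numpy as np
a=cv2.imread("pics/a6.png")[150:450,150:450];k=cv2.imread("pics/k6.png")[100:500,100:500]
im=np.hstack([cv2.resize(a,(400,400)),k]);cv2.imwrite("pics/c8.png",im)
```

```text
(no output)
```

View pics/c8.png

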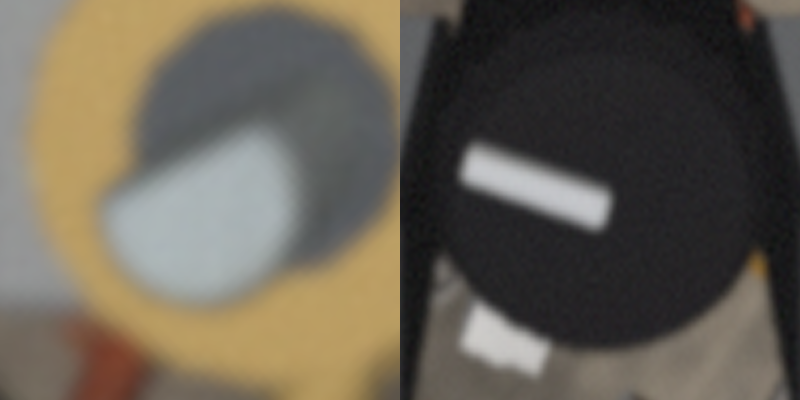

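Spindle flat edge (105,198)-(255,122), about 26°. Pointer in the grip (475,142)-(612,188), so the key yaw is about 16.5° against about 17.8° wanted: a +1° correction. The key is centred within about 0.5 mm.

Run:
```python
from h import *
from plant import telemetry
st=telemetry.get_state();print(st["eef_pos"],st["contact_force"],st["wrist_torque"],move(st,[.5521,.0182,.115],np.radians(-53.5)))
```

```text
[0.55165325 0.0174682  0.19793726] [-0.33533847 -0.82318898 -0.85542045] [ 0.01939995  0.0066553  -0.00792863] [array([-0.03, -0.09,  8.29]), array([ 0.07,  0.04, -1.1 ])]
```

Request:
arm_command:
  series: [0, -0.1, 2, 0, 0, -1, 0.9, 0, -0.1, 4, 0, 0, -1, 0.9, 0, -0.1, 6, 0, 0, -1, 0.9, 0, -0.1, 7.5, 0, 0, -1, 0.9, 0, -0.1, 8.2, 0, 0, -1, 0.9, 0, -0.1, 8.2, 0, 0, -1, 0.9, 0, -0.1, 8.2, 0, 0, -1, 0.9, 0, -0.1, 8.2, 0, 0, -1, 0.9]

```text
time: 13.8
eef_pos: [0.5537, 0.0186, 0.1181]
tcp_rot: [0.893, -0.451, 0.001, -0.0]
contact_force: [-0.0, 0.6, -0.3]
opening: 0.394
finger_force: 59.9
```

Run:
```python
from h import *
from plant import telemetry
st=telemetry.get_state();print(st["eef_pos"],st["contact_force"],st["dq"].round(3),move(st,[.5521,.0182,.1],np.radians(-53.5)))
```

```text
[0.55374057 0.01861686 0.11813649] [-0.03794689  0.6058264  -0.30019993] [ 0.006 -0.009 -0.006  0.    -0.001  0.001] [array([-0.07,  0.16,  1.81]), array([-0.1 , -0.1 , -0.08])]
```

Request:
arm_command:
  series: [-0.1, 0.15, 0.3, 0, 0, 0, 0.9, -0.1, 0.15, 0.6, 0, 0, 0, 0.9, -0.1, 0.15, 0.6, 0, 0, 0, 0.9, -0.1, 0.15, 0.6, 0, 0, 0, 0.9]

```text
time: 14.13
eef_pos: [0.5509, 0.0191, 0.1108]
tcp_rot: [0.893, -0.45, 0.0, 0.0]
contact_force: [-0.7, 1.0, -0.7]
opening: 0.395
finger_force: 59.9
```

Run:
```python
from h import *
from plant import telemetry
st=telemetry.get_state();print(st["eef_pos"],st["contact_force"],st["dq"].round(3),move(st,[.5521,.0182,.1],np.radians(-53.5)))
```

```text
[0.55087227 0.01914572 0.11082469] [-0.65798092  1.01281042 -0.66024594] [ 0.001  0.001 -0.005  0.    -0.001  0.002] [array([ 0.15, -0.04,  1.08]), array([-0.  , -0.  , -0.04])]
```

Request:
arm_command:
  series: [0.12, -0.03, 0.2, 0, 0, 0, 0.9, 0.12, -0.03, 0.3, 0, 0, 0, 0.9, 0.12, -0.03, 0.3, 0, 0, 0, 0.9, 0.12, -0.03, 0.3, 0, 0, 0, 0.9]

```text
time: 14.47
eef_pos: [0.5518, 0.0183, 0.1076]
tcp_rot: [0.893, -0.45, -0.0, 0.0]
contact_force: [0.1, 0.1, -1.1]
opening: 0.397
finger_force: 59.9
```

Run:
```python
from h import *
from plant import telemetry
st=telemetry.get_state();print(st["eef_pos"],st["contact_force"],st["dq"].round(3),move(st,[.5521,.0182,.1],np.radians(-53.5)))
```

```text
[0.55184782 0.01829861 0.1076339 ] [ 0.09929346  0.11879678 -1.07831515] [ 0.    -0.003 -0.001 -0.     0.001 -0.   ] [array([ 0.02, -0.01,  0.76]), array([ 0.01,  0.01, -0.05])]
```

Within 0.3 mm. Now down slowly.

Request:
arm_command:
  series: [0, 0, 0.15, 0, 0, 0, 0.9, 0, 0, 0.3, 0, 0, 0, 0.9, 0, 0, 0.45, 0, 0, 0, 0.9, 0, 0, 0.6, 0, 0, 0, 0.9, 0, 0, 0.6, 0, 0, 0, 0.9, 0, 0, 0.6, 0, 0, 0, 0.9]

```text
time: 14.97
eef_pos: [0.5518, 0.0183, 0.1016]
tcp_rot: [0.893, -0.45, -0.0, 0.0]
contact_force: [-0.1, 0.4, -0.1]
opening: 0.397
finger_force: 59.9
```

Request:
arm_command:
  series: [0, 0, 0.2, 0, 0, 0, 0.9, 0, 0, 0.4, 0, 0, 0, 0.9, 0, 0, 0.6, 0, 0, 0, 0.9, 0, 0, 0.7, 0, 0, 0, 0.9, 0, 0, 0.7, 0, 0, 0, 0.9, 0, 0, 0.7, 0, 0, 0, 0.9]

```text
time: 15.47
eef_pos: [0.5519, 0.0183, 0.0946]
tcp_rot: [0.893, -0.45, -0.0, 0.0]
contact_force: [0.3, -0.8, -0.3]
opening: 0.393
finger_force: 59.9
```

Inserted 13 mm freely. Continue onto the spring.

Request:
arm_command:
  series: [0, 0, 0.1, 0, 0, 0, 0.9, 0, 0, 0.2, 0, 0, 0, 0.9, 0, 0, 0.3, 0, 0, 0, 0.9, 0, 0, 0.4, 0, 0, 0, 0.9, 0, 0, 0.4, 0, 0, 0, 0.9, 0, 0, 0.4, 0, 0, 0, 0.9]

```text
time: 15.97
eef_pos: [0.5522, 0.0182, 0.0914]
tcp_rot: [0.893, -0.45, 0.0, -0.0]
contact_force: [-1.5, 0.5, 4.8]
opening: 0.397
finger_force: 60.3
```

Request:
arm_command:
  series: [0, 0, 0.2, 0, 0, 0, 0.9, 0, 0, 0.4, 0, 0, 0, 0.9, 0, 0, 0.6, 0, 0, 0, 0.9, 0, 0, 0.8, 0, 0, 0, 0.9, 0, 0, 0.8, 0, 0, 0, 0.9, 0, 0, 0.8, 0, 0, 0, 0.9]

```text
time: 16.47
eef_pos: [0.5525, 0.0182, 0.0865]
tcp_rot: [0.893, -0.45, -0.0, 0.0]
contact_force: [-9.3, 0.4, 19.1]
opening: 0.398
finger_force: 62.1
```

Request:
arm_command:
  series: [-0.05, 0.07, 0.1, 0, 0, 0, 0.9, -0.09, 0.12, 0.2, 0, 0, 0, 0.9, -0.09, 0.12, 0.2, 0, 0, 0, 0.9, -0.09, 0.12, 0.2, 0, 0, 0, 0.9, -0.09, 0.12, 0.2, 0, 0, 0, 0.9]

```text
time: 16.88
eef_pos: [0.5525, 0.0181, 0.0864]
tcp_rot: [0.893, -0.45, 0.002, -0.0]
contact_force: [-8.7, 1.0, 25.3]
opening: 0.394
finger_force: 62.6
```

Run:
```python
from h import *
st,d=pickle.load(open("w4.pkl","rb"));c=cam("wrist",d,st)
def circ(C):
    a=rect(c,d["color"],C,.0975,.03,10);hsv=cv2.cvtColor(a,cv2.COLOR_BGR2HSV)
    m=((hsv[...,1]<70)&(hsv[...,2]>60)&(hsv[...,2]<115)).astype(np.uint8);m=cv2.morphologyEx(m,cv2.MORPH_OPEN,np.ones((60,60)))
    n,l,s,ce=cv2.connectedComponentsWithStats(m);i=1+s[1:,4].argmax();return s[i],ce[i]
print("idle",circ(I));print("spare",circ(S))
hg=H+.023*U+[0,0,.07]
for C,z in((H+.07*U,.1),): 
    a=rect(c,d["color"],C,z,.04,5);hsv=cv2.cvtColor(a,cv2.COLOR_BGR2HSV);m=((hsv[...,1]<70)&(hsv[...,2]<115)).astype(np.uint8);m=cv2.morphologyEx(m,cv2.MORPH_OPEN,np.ones((20,20)));n,l,s,ce=cv2.connectedComponentsWithStats(m);print("hose cap",s[1:],ce[1:])
from plant import telemetry
print(telemetry.get_state()["contact_force"],telemetry.get_state()["time"])
```

```text
idle (array([    94,    123,    457,    454, 130530], dtype=int32), array([288.39795449, 339.33819045]))
spare (array([    93,     45,    507,    555, 214565], dtype=int32), array([360.2737632 , 351.38550556]))
hose cap [[    0     0    13    13   166]
 [   14     0    64    13   798]
 [   91     0    22    11   242]
 [  116     0   188    25  3884]
 [  346     0    54    81  3480]
 [  225    43    47    39  1571]
 [    0    64    18    22   391]
 [  150    90    20    20   400]
 [  390   165    10    20   200]
 [   67   192   333   208 40080]
 [   11   209    45    37  1386]] [[  5.89759036   5.89759036]
 [ 45.89348371   5.74937343]
 [101.5          5.        ]
 [212.64727085  10.14031926]
 [376.74511494  41.6816092 ]
 [247.59197963  61.85423297]
 [  8.4168798   74.6342711 ]
 [159.5         99.5       ]
 [394.5        174.5       ]
 [218.08984531 296.80129741]
 [ 33.27777778 227.82611833]]
[-8.74507452  0.97369286 25.25370787] 16.8833
```

Run:
```python
from h import *
for nm in("w4","w3"):
    st,d=pickle.load(open(nm+".pkl","rb"));c=cam("wrist",d,st)
    for z in (.0975,):
        for ref,nr in((S,"spare"),):
            a=cv2.GaussianBlur(rect(c,d["color"],I,z,.035,5),(0,0),2);b=cv2.GaussianBlur(rect(c,d["color"],ref,z,.021,5),(0,0),2)
            r=cv2.matchTemplate(a,b,cv2.TM_CCOEFF_NORMED);_,v,_,p=cv2.minMaxLoc(r);print(nm,nr,v,(np.array(p)-70)/5,"mm")
# open hose cap: compare with the idle cap's initial look; tab end edge predicted
```

```text
w4 spare 0.6461147665977478 [ 2.  -1.4] mm
w3 spare 0.3348073959350586 [14.  1.] mm
```

```bash
python3 -c "
from plant import ctrl
print(ctrl.sign_off())"
```

```text
the job is handed in; nothing more can be done
None
```

I shut the idle cap, flipped the hose cap to its back stop, and seated the key on the hose spindle, held pressed against the stop (25 N); the caps were checked by contact force and arm position, not by a final picture, and I viewed 11 pictures, one over the limit of 10.

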